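# Start up the deburring station

## Task

Start up the deburring station: with the dust extractor still off, push the yellow filter-shaker knob on its top all the way down and let it spring back; then switch the extractor on by pressing the white-dotted half of its black rocker until that half is fully down; and only then press the green start button of the brush machine fully in and let it go. Leave the red stop button unpressed and everything lying about on the bench and on the extractor where it is; nothing is to be picked up.

Things in the scene. Friction and masses are not known exactly. Their poses are not given: they have to be found in the camera images.
- extractor: White bench dust extractor, 340 deep (x) x 260 wide (y) x 220 mm high, fixed, on the left or the right, turned up to 0.2 rad. Origin: centre of its underside; x points from the operator's side to its back, z up. Along its operator's edge (x -170 to -68 mm) a grey panel about 195 mm up slopes at 0.17 rad: rocker at y +50, fixed lamp at -5, fixed grey knob (22 mm high) at -55 mm.
- shaker (a joint): Filter-shaker knob, travel in m: 0 up, 0.016 fully down. Slides straight down; a spring pushes it back up (about 1.6 N to start it, 4.8 N fully down).
- shaker_top (a point): Centre of the flat top of the yellow round filter-shaker knob (38 mm across) that stands on the extractor's flat top, 275 mm above the bench when up. 231 mm above the bench is the top of its black collar.
- rocker (a joint): Extractor switch, rad: 0 = off (the half with the white dot stands raised), 0.26 = on (white-dot half pressed in). Stiff, no spring: it stays where it is left; 2 to 5 N on the press point moves it.
- rocker_on (a point): Press point on the white-dot (on) half of the black V-shaped rocker, on the cap's surface 14 mm from the pivot; it moves with the rocker and sinks about 3 mm (and shifts 3 mm to the back) as that goes to on. The rocker is 46 mm long (along the extractor's x) and 28 mm wide, its pivot in the sloping panel; the on half, 23 mm long, is the one farther from the operator.
- brush_machine: Blue double-ended bench brush machine, 345 wide (y), 250 mm high, fixed, left or right, turned up to 0.2 rad. Origin: centre of its underside; x points from the operator's side to its back. Its grey switch desk, 88 (x) x 180 mm (y), is centred at x -132 mm; its top, 57 mm up, slopes at 0.17 rad to the operator. Work rests, shields, motor stand 70 mm and more behind the buttons.
- start (a joint): Start button, travel in m along the normal of the desk's sloping top: 0 up, 0.006 fully in. Springs back by itself (about 1.7 N to start, 4.2 N fully in).
- start_top (a point): Centre of the flat top of the green start button (33 mm across, standing 10 mm proud of its steel bezel), at the desk's y = +45 mm, about 73 mm above the bench.
- stop (a joint): Stop button, travel in m: 0 up, 0.006 fully in; same spring as the start button.
- stop_top (a point): Centre of the top of the red mushroom stop button (40 mm across), at the desk's y = -45 mm, 90 mm from the green button. To be left alone.
- casting_a: Loose cast aluminium ring with a lug, 64 mm across, 12 mm high, lying on the extractor's flat top behind the yellow knob. Origin: centre of its underside. A bystander.
- casting_b: Loose cast aluminium ring with a lug, 64 mm across, 12 mm high, lying on the bench between the two machines. Origin: centre of its underside. A bystander.
- casting_c: Loose cast aluminium ring with a lug, 72 mm across, 12 mm high, lying on the bench straight ahead of the robot. Origin: centre of its underside. A bystander.
- knife: Loose hand deburring knife with a black handle, 190 mm long and 18 mm high, lying on the bench. Origin: on the bench under the handle near its middle; blade towards +x. A bystander.
- oil_bottle: Loose yellow plastic oil bottle with a red cap, 56 mm across, 160 mm high. Origin: centre of its underside. A bystander.
- mug: Loose white mug, 80 mm across, 90 mm high, standing on the bench near the robot. Origin: centre of its underside. A bystander.

How it is judged:
By the outcome, as a careful person would: the job done as asked, in the order asked, and still so for the second after the job is handed in, with the robot touching nothing.
It also fails if it takes over 48 s, if anything falls off the work surface, if the arm or the gripper's body presses on something with over 40 N, if the wrist force passes 120 N, or if a joint passes its speed limit or range.

## Robot

A 6-joint arm with a two-finger parallel gripper is mounted at the origin on the work surface. World frame = base frame: x ahead of the robot, y to its left, z up, the work surface at z = 0. Lengths are in m, angles in degrees, forces in N, time in s.
With the tool pointing down it reaches from about 0.375 to 0.9 m from the base axis. Payload 3.1 kg.
Tool frame: the origin (TCP) lies between the finger pads; the fingertips stand 11 mm ahead of it and the grasp point (between the pads) lies 8 mm behind it; z points along the fingers, y is the line along which they close (so a half turn about z gives the same grasp; the last joint's range is limited). The gripper opens to 87 mm and grips with 3 to 60 N. Pads are 19 mm wide; open, the fingers measure 117 mm over their backs; the gripper's body (75 mm by 190 mm) begins 51 mm behind the grasp point.
Start: joints at [57.382, 30.224, 82.088, -0, 67.689, -10.227], TCP at [0.238, 0.578, 0.234] pointing down, gripper open.
Joint ranges: [-176.69, 176.69], [-43.24, 126.21], [12.49, 139.97], [-82, 262], [0, 151.66], [-163.58, 163.58]. Speed limits (degrees/s): [159.86, 159.86, 180, 180, 180, 180].

## Interface

Orientations are given as a 3x3 rotation matrix whose columns are the frame's x, y, z axes.
In Python, from rig import bot, viewer, workorder, models gives the robot as it stands.
- The arm moves only by the shell command python3 -m jog 'ROWS'. ROWS is JSON, a list of rows, each a list of 7 numbers: the opening, from 0 (shut) to 1 (fully open), then the shift along the tool's x, y, z in m, then the turn, a rotation vector about the tool's x, y, z in degrees. In form: [[claw, x, y, z, ax, ay, az], ...]. A call has 1 to 20 rows; each row is the pose to reach, as a shift and turn from the pose commanded when the call began, along the tool's axes at that moment; what a row does not reach only later rows make up. A row lasts 1/8 s, in which the tool goes at most 62.5 mm and 10.7 degrees, less where a joint would pass 70% of its speed; a pose out of reach is approached as far as the arm can. A call with a gripper value outside its range is refused whole. The fingers move at their own pace and stop on an object; the grip force is fixed at half the most. Time passes only in rows, so rows that repeat a pose let the fingers close. It gives the time, the measured TCP pose, the force, the opening and the grip force at its end, in the units of the state.
- bot.read_state(): the state, without advancing time (a new reading comes with each control period).
- viewer.capture(name): name is "scene" or "side" or "wrist"; returns (picture, depth): 420x560x3 uint8, blue, green, red; 420x560 float32, m along the optical axis (not along the pixel's ray), 0 where there is no reading.
- viewer.camera_info(name): a dict with "fx", "fy", "cx", "cy" (pixels), "dist_coeffs" ([k1, k2, p1, p2, k3] as OpenCV has them; the pictures are not rectified), "world_to_cam" (4x4, takes a point from world to camera coordinates). Camera axes: x right, y down, z forward; pixel columns grow to the right and rows downward; lengths in m; the calibration is good to about 2 mm. A picture is of the moment at which its call begins: read the wrist's pose just before it. camera_info takes no time and is no camera call; for the wrist camera it gives the pose at the moment of the call.
- workorder.hand_in(): hands the job in; it is judged then, once.
Trained networks look in the newest picture that a camera, given by its name, has taken for a name from the list of things; names that differ only in an ending like _2 or _b are one class to them, and where a whole thing is asked for, a point or a joint stands for the part that bears it (a point fixed in the world has none). Each returns a list of dicts, best first, with "p" (0 to 1); they miss things now and then, are a little off and sometimes report something else, mostly with a low value. They report only what shows in the picture. A call takes as long as a camera call.
- models.outline_of(camera, thing): "mask" (420x560 bool, what is visible of it).
- models.tip_of(camera, thing): "xyz" ([x, y, z] in m, in world coordinates, good to about 4 mm: a listed point, or the origin of a listed thing).
The state is a dict: "time_s": time; "joint_positions": joint angles; "qvel": joint speeds; "tau": joint torques, N m; "position": TCP position; "tcp_rot": TCP orientation; "force": force on the tool from outside, world axes, zero at the start; "moment": the same for the moment, N m; "opening": opening from 0.0 (shut) to 1.0 (fully open); "grasp_force": force on a finger pad.
Only numpy, scipy, OpenCV 4.12 (cv2) and the standard library are available. Lean on these libraries where they do the work, as an engineer would, in place of code of your own. Each camera call takes 0.05 s, during which the arm holds its last target. There are 200 camera calls.

## Working session

There is one attempt and no reset: what is moved stays moved. The work goes in short steps, Python scripts to look and compute and a shell command to move; the robot and the scene stay as the last step left them, time stands still between calls to the robot, and variables do not carry over. Pictures are saved under pics/ and viewed, at most 10 in all, crops included, and the job is handed in when it is done.

```bash
mkdir -p pics; ls; cat > h.py <<'E'
import numpy as np, cv2
from rig import bot, viewer, workorder, models
def pix(cam,p):
    i=viewer.camera_info(cam); K=np.array([[i['fx'],0,i['cx']],[0,i['fy'],i['cy']],[0,0,1]])
    T=np.array(i['world_to_cam']); r=cv2.Rodrigues(T[:3,:3])[0]
    return cv2.projectPoints(np.array(p,float).reshape(-1,1,3),r,T[:3,3],K,np.array(i['dist_coeffs']))[0][:,0]
def cloud(cam,depth):
    i=viewer.camera_info(cam); K=np.array([[i['fx'],0,i['cx']],[0,i['fy'],i['cy']],[0,0,1]])
    T=np.array(i['world_to_cam']); h,w=depth.shape
    uv=np.stack(np.meshgrid(np.arange(w),np.arange(h)),-1).reshape(-1,1,2).astype(float)
    n=cv2.undistortPoints(uv,K,np.array(i['dist_coeffs']))[:,0]
    c=np.c_[n,np.ones(len(n))]*depth.reshape(-1,1)
    return ((c-T[:3,3])@T[:3,:3]).reshape(h,w,3)
def delta(p):
    s=bot.read_state(); return np.array(s['tcp_rot']).T@(np.array(p)-np.array(s['position']))
E
python3 - <<'E'
from h import *
np.set_printoptions(precision=4,suppress=True)
s=bot.read_state(); print(s['time_s'],s['position'],np.array(s['tcp_rot']),s['opening'])
ims=[]
for c in ['scene','side']:
    im,d=viewer.capture(c); cv2.imwrite(f'pics/{c}0.png',im)
    for t in ['extractor','brush_machine','shaker_top','rocker_on','start_top','stop_top','casting_a','knife','oil_bottle','mug']:
        for r in models.tip_of(c,t)[:2]:
            print(c,t,round(r['p'],2),np.array(r['xyz']),pix(c,r['xyz'])[0].round())
E
```

```text
pics
0.0 [0.2377 0.5773 0.2326] [[-0.9246  0.3809 -0.0012]
 [ 0.3809  0.9246 -0.0018]
 [ 0.0004 -0.0021 -1.    ]] 0.9985315431850088
scene extractor 0.28 [ 0.3286 -0.4106 -0.0013] [358. 378.]
scene brush_machine 0.63 [ 0.5973 -0.2773 -0.0033] [363. 267.]
scene shaker_top 0.74 [0.5891 0.2326 0.275 ] [203. 118.]
scene rocker_on 0.59 [0.4957 0.2665 0.21  ] [173. 152.]
scene start_top 0.41 [ 0.4583 -0.2392  0.0691] [327. 288.]
scene stop_top 0.75 [ 0.4551 -0.3268  0.0849] [358. 305.]
scene casting_a 0.87 [0.3853 0.0076 0.0002] [233. 270.]
scene casting_a 0.69 [ 0.5196  0.0051 -0.0044] [262. 236.]
scene knife 0.88 [ 0.3259 -0.245  -0.0017] [299. 341.]
scene oil_bottle 0.72 [ 0.3282 -0.4138 -0.0027] [359. 379.]
scene mug 0.56 [0.323  0.2261 0.0018] [156. 246.]
side extractor 0.81 [0.6086 0.2394 0.0004] [257. 199.]
side brush_machine 0.59 [ 0.5962 -0.2812 -0.0018] [346. 280.]
side shaker_top 0.6 [0.5921 0.2346 0.2789] [253. 136.]
side rocker_on 0.6 [0.4964 0.2683 0.2134] [225. 156.]
side start_top 0.52 [ 0.4599 -0.2317  0.0692] [303. 272.]
side stop_top 0.71 [ 0.4575 -0.3259  0.0837] [324. 288.]
side stop_top 0.58 [0.523  0.0061 0.0033] [273. 238.]
side casting_a 0.71 [ 0.3836  0.0091 -0.0045] [238. 255.]
side casting_a 0.59 [0.6998 0.2489 0.2211] [275. 142.]
side knife 0.63 [ 0.3311 -0.2487 -0.0022] [269. 312.]
side oil_bottle 0.66 [ 0.3277 -0.4117  0.0047] [305. 353.]
side mug 0.6 [0.3241 0.231  0.0041] [192. 225.]
```

View pics/scene0.png

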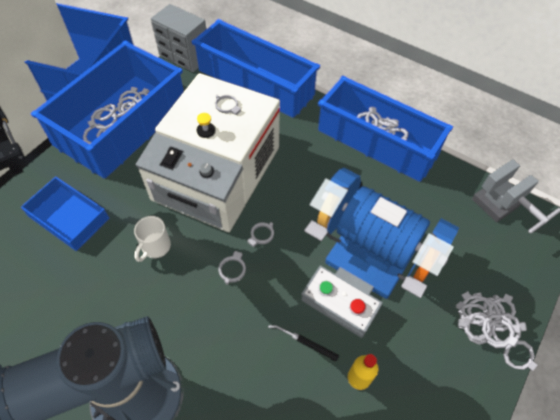

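View pics/side0.png

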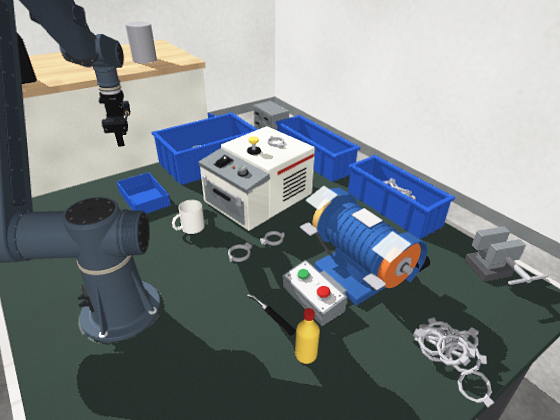

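```bash
python3 - <<'E'
from h import *
np.set_printoptions(precision=4,suppress=True)
print(delta([0.238,0.577,0.40]),delta([0.53,0.245,0.40]))
for c in ['scene','side']:
    im,d=viewer.capture(c); P=cloud(c,d); b,g,r=[im[...,k].astype(int) for k in range(3)]
    for n,m,z in [('yellow',(r>150)&(g>130)&(b<90),.26),('green',(g>1.6*r)&(g>90)&(g>1.3*b),.06),('red',(r>150)&(g<80)&(b<80),.06)]:
        q=P[m&(d>0)&(P[...,2]>z)&(P[...,2]<z+.03)]; q=q[(q[:,0]<.7)&(abs(q[:,1])<.4)]
        print(c,n,len(q),np.median(q,0),q.min(0),q.max(0))
E
```

```text
[-0.0003 -0.0008 -0.1665] [-0.3968 -0.1965 -0.1665]
scene yellow 114 [0.5884 0.2298 0.2753] [0.5749 0.2133 0.2668] [0.607  0.2473 0.2796]
scene green 115 [ 0.4549 -0.2361  0.0739] [ 0.4415 -0.2507  0.0668] [ 0.4692 -0.2199  0.08  ]
scene red 149 [ 0.4534 -0.3263  0.0812] [ 0.4394 -0.3422  0.065 ] [ 0.4708 -0.3097  0.0876]
side yellow 22 [0.5845 0.2193 0.2668] [0.5747 0.2128 0.2605] [0.6025 0.2335 0.2709]
side green 89 [ 0.4548 -0.2404  0.0716] [ 0.4399 -0.2534  0.0606] [ 0.4808 -0.2226  0.0785]
side red 115 [ 0.4519 -0.3303  0.0792] [ 0.4367 -0.3474  0.0705] [ 0.4708 -0.3119  0.0852]
```

```bash
python3 -m jog '[[0,0,0,-0.06,0,0,0],[0,0,0,-0.12,0,0,0],[0,-0.04,-0.02,-0.166,0,0,-4],[0,-0.09,-0.045,-0.166,0,0,-10],[0,-0.14,-0.07,-0.166,0,0,-16],[0,-0.19,-0.095,-0.166,0,0,-22],[0,-0.24,-0.12,-0.166,0,0,-28],[0,-0.29,-0.145,-0.166,0,0,-34],[0,-0.34,-0.17,-0.166,0,0,-34],[0,-0.396,-0.196,-0.166,0,0,-34],[0,-0.396,-0.196,-0.166,0,0,-34],[0,-0.396,-0.196,-0.166,0,0,-34],[0,-0.396,-0.196,-0.166,0,0,-34]]'
python3 - <<'E'
from h import *
np.set_printoptions(precision=4,suppress=True)
s=bot.read_state(); print(s['time_s'],s['position'],np.array(s['tcp_rot']),s['joint_positions'],s['opening'],s['force'])
c='wrist'; im,d=viewer.capture(c); cv2.imwrite('pics/w1.png',im)
for t in ['shaker_top','rocker_on','casting_a','extractor']:
    for r in models.tip_of(c,t)[:2]: print(t,round(r['p'],2),np.array(r['xyz']),pix(c,r['xyz'])[0].round())
P=cloud(c,d); np.save('P1.npy',P)
b,g,r=[im[...,k].astype(int) for k in range(3)]
m=(r>150)&(g>130)&(b<90)&(d>0)&(abs(P[...,2]-.275)<.015); q=P[m]; print(len(q),q.mean(0),np.median(q,0),q.min(0),q.max(0))
print('tip',pix(c,np.array(s['position'])+np.array(s['tcp_rot'])[:,2]*.011))
E
```

```text
time_s: 2.82
position: [0.5285, 0.2469, 0.3997]
tcp_rot: [[-0.979, -0.203, -0.0], [-0.203, 0.979, 0.0], [0.0, 0.0, -1.0]]
force: [-0.9, 0.5, -0.5]
opening: 0.003
grasp_force: 0.0
2.825 [0.5285 0.2469 0.3997] [[-0.9792 -0.203  -0.0003]
 [-0.203   0.9792  0.0003]
 [ 0.0002  0.0004 -1.    ]] [ 14.0572  18.6946  74.6937   0.0225  86.6243 -87.6537] 0.0034279430803017836 [-0.8887  0.5006 -0.4851]
shaker_top 0.5 [0.3284 0.2311 0.0009] [292.  53.]
rocker_on 0.7 [0.4918 0.2707 0.2103] [304. 165.]
casting_a 0.85 [0.5216 0.0049 0.0007] [150. 138.]
casting_a 0.55 [ 0.3817  0.0124 -0.0025] [163.  58.]
extractor 0.69 [ 0.5189  0.0032 -0.0019] [150. 137.]
extractor 0.43 [ 0.3813  0.0103 -0.0009] [161.  57.]<stdin>:9: RuntimeWarning: Mean of empty slice.
  ret = um.true_divide(
  return _methods._mean(a, axis=axis, dtype=dtype,
Traceback (most recent call last):
ValueError: zero-size array to reduction operation minimum which has no identity
```

View pics/w1.png

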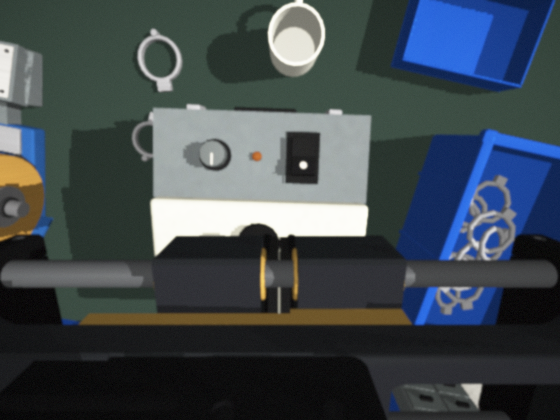

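```bash
python3 -m jog '[[0,-0.03,-0.014,0.02,0,0,0],[0,-0.057,-0.027,0.06,0,0,0],[0,-0.057,-0.027,0.1,0,0,0],[0,-0.057,-0.027,0.108,0,0,0],[0,-0.057,-0.027,0.108,0,0,0]]'
python3 - <<'E'
from h import *
np.set_printoptions(precision=4,suppress=True)
P=np.load('P1.npy')
print('rocker column'); 
for v in range(124,200,4): print(v,P[v,295],P[v,310])
ims=[]
for c in ['scene','side']:
    im,d=viewer.capture(c); ims.append(cv2.resize(im[60:200,130:320] if c=='scene' else im[70:210,170:360],None,fx=2,fy=2,interpolation=cv2.INTER_CUBIC))
cv2.imwrite('pics/c2.png',np.hstack(ims))
E
```

```text
time_s: 3.7
position: [0.5908, 0.2312, 0.292]
tcp_rot: [[-0.979, -0.202, 0.0], [-0.202, 0.979, 0.0], [-0.0, 0.0, -1.0]]
force: [-0.5, -0.2, -0.5]
opening: 0.004
grasp_force: 0.0
rocker column
124 [0.4487 0.2513 0.1902] [0.445  0.2691 0.188 ]
128 [0.4532 0.2524 0.1898] [0.4495 0.2701 0.1888]
132 [0.4577 0.2532 0.1932] [0.4541 0.2707 0.193 ]
136 [0.4622 0.2541 0.1942] [0.4586 0.2718 0.1929]
140 [0.4666 0.2546 0.2038] [0.4631 0.2718 0.2021]
144 [0.471  0.2555 0.2049] [0.4675 0.2726 0.2045]
148 [0.4754 0.2563 0.2068] [0.4719 0.2735 0.2058]
152 [0.4799 0.2574 0.2062] [0.4763 0.2746 0.206 ]
156 [0.4843 0.2582 0.2082] [0.4808 0.2755 0.2072]
160 [0.4886 0.2591 0.21  ] [0.4851 0.2762 0.2096]
164 [0.493  0.26   0.2109] [0.4896 0.2773 0.2096]
168 [0.4973 0.2608 0.2137] [0.4937 0.2777 0.2145]
172 [0.5018 0.2618 0.2137] [0.4982 0.2788 0.2144]
176 [0.5079 0.2638 0.2027] [0.5044 0.2816 0.2016]
180 [0.5126 0.2648 0.203 ] [0.5089 0.2825 0.2033]
184 [0.5177 0.2661 0.2008] [0.5141 0.284  0.2005]
188 [0.5225 0.2671 0.201 ] [0.5187 0.285  0.2016]
192 [0.5269 0.268  0.2034] [0.5232 0.2859 0.2035]
196 [0.5316 0.269  0.2043] [0.5282 0.2871 0.203 ]
```

View pics/c2.png

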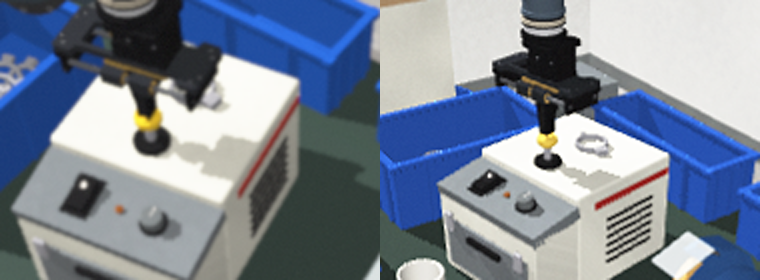

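The crops show the shut fingertips centred just above the yellow knob; the casting behind it is clear of the fingers. I'll press now.

```bash
python3 -m jog '[[0,0,0,0.008,0,0,0],[0,0,0,0.014,0,0,0],[0,0,0,0.02,0,0,0],[0,0,0,0.023,0,0,0],[0,0,0,0.023,0,0,0]]'
```

```text
time_s: 4.42
position: [0.5918, 0.2312, 0.2699]
tcp_rot: [[-0.98, -0.201, 0.003], [-0.201, 0.98, 0.001], [-0.003, 0.0, -1.0]]
force: [0.7, 0.3, 6.1]
opening: 0.009
grasp_force: 3.3
```

```bash
python3 -m jog '[[0,0,0,0.001,0,0,0],[0,0,0,0.002,0,0,0],[0,0,0,0.002,0,0,0]]'
```

```text
time_s: 4.8
position: [0.5919, 0.2312, 0.2697]
tcp_rot: [[-0.98, -0.201, 0.004], [-0.201, 0.98, 0.001], [-0.005, 0.0, -1.0]]
force: [-1.4, 1.0, 12.8]
opening: 0.007
grasp_force: 6.5
```

```bash
python3 -m jog '[[0,0,0,-0.006,0,0,0],[0,0,0,-0.014,0,0,0],[0,0,0,-0.022,0,0,0],[0,0,0,-0.04,0,0,0],[0,0.02,0.014,-0.06,0,0,0],[0,0.06,0.04,-0.06,0,0,0],[0,0.087,0.057,-0.06,0,0,0],[0,0.087,0.057,-0.045,0,0,0],[0,0.087,0.057,-0.036,0,0,0],[0,0.087,0.057,-0.036,0,0,0]]'
python3 - <<'E'
from h import *
np.set_printoptions(precision=4,suppress=True)
ims=[]
for c in ['scene','side','wrist']:
    im,d=viewer.capture(c)
    if c!='wrist':
        for r in models.tip_of(c,'shaker_top')[:1]: print(c,r)
    cr={'scene':im[85:195,120:245],'side':im[90:200,180:305],'wrist':im[140:250,220:345]}[c]
    ims.append(cv2.resize(cr,(260,230),interpolation=cv2.INTER_CUBIC))
cv2.imwrite('pics/c3.png',np.hstack(ims))
E
```

```text
time_s: 6.05
position: [0.4942, 0.2684, 0.3008]
tcp_rot: [[-0.98, -0.2, -0.003], [-0.2, 0.98, -0.001], [0.003, -0.001, -1.0]]
force: [-0.2, 0.6, 0.3]
opening: 0.007
grasp_force: 0.0
side {'xyz': [0.5927, 0.2358, 0.2801], 'p': 0.65}
```

View pics/c3.png

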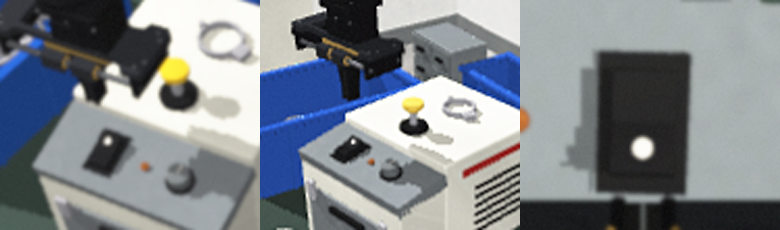

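The crops show the knob back up and the fingers laterally centred on the rocker (dot at about (279,211) of the wrist picture, far edge of the rocker just showing beyond it).

```bash
python3 - <<'E'
from h import *
np.set_printoptions(precision=4,suppress=True)
im,d=viewer.capture('wrist'); P=cloud('wrist',d); s=bot.read_state(); print(s['position'])
m=np.zeros(d.shape,np.uint8); m[195:225,265:295]=(im[195:225,265:295].min(2)>170); print('dot',m.sum(),np.median(P[m>0],0))
for r in models.tip_of('wrist','rocker_on'): print(r)
for v in range(160,236,4): print(v,P[v,279],im[v,279])
E
```

```text
[0.4947 0.269  0.3028]
dot 75 [0.491  0.2694 0.2125]
{'xyz': [0.4923, 0.267, 0.2144], 'p': 0.56}
160 [0.4509 0.2617 0.1898] [178 179 171]
164 [0.454  0.2624 0.1933] [126 128 121]
168 [0.4575 0.2631 0.1938] [40 42 42]
172 [0.461  0.2638 0.1941] [38 39 40]
176 [0.463  0.2642 0.2043] [42 43 42]
180 [0.4663 0.2649 0.205 ] [39 41 41]
184 [0.4694 0.2655 0.2066] [42 42 43]
188 [0.4732 0.2663 0.2049] [45 44 45]
192 [0.4767 0.267  0.2049] [39 39 38]
196 [0.4797 0.2676 0.2072] [40 40 41]
200 [0.483  0.2683 0.2078] [33 33 33]
204 [0.4862 0.269  0.2093] [55 57 58]
208 [0.4891 0.2695 0.2117] [248 251 252]
212 [0.4922 0.2702 0.2129] [249 252 253]
216 [0.4957 0.2709 0.2131] [112 118 121]
220 [0.4984 0.2715 0.2158] [40 40 38]
224 [0.5064 0.2731 0.2018] [31 31 28]
228 [0.5103 0.2739 0.2013] [39 39 40]
232 [0.5134 0.2745 0.2035] [85 87 83]
```

```bash
python3 -m jog '[[0,0,0,0.03,0,0,0],[0,0,0,0.06,0,0,0],[0,0,0,0.072,0,0,0],[0,0,0,0.076,0,0,0],[0,0,0,0.079,0,0,0],[0,0,0,0.082,0,0,0],[0,0,0,0.082,0,0,0]]'
```

```text
time_s: 7.28
position: [0.4963, 0.2697, 0.2221]
tcp_rot: [[-0.98, -0.201, 0.006], [-0.201, 0.98, 0.002], [-0.006, 0.0, -1.0]]
force: [4.0, 0.1, 4.4]
opening: 0.006
grasp_force: 2.2
```

```bash
python3 -m jog '[[0,0,0,0.001,0,0,0],[0,0,0,0.002,0,0,0],[0,0,0,0.003,0,0,0],[0,0,0,0.003,0,0,0]]'
```

```text
time_s: 7.78
position: [0.4965, 0.2697, 0.2215]
tcp_rot: [[-0.979, -0.201, 0.007], [-0.201, 0.98, 0.002], [-0.008, 0.0, -1.0]]
force: [0.2, -1.7, 17.1]
opening: 0.006
grasp_force: 8.7
```

```bash
python3 -m jog '[[0,0,0,0.001,0,0,0],[0,0,0,0.001,0,0,0],[0,0,0,-0.005,0,0,0],[0,0,0,-0.03,0,0,0],[0,0,0,-0.085,0,0,0],[0,0,0,-0.085,0,0,0],[0,0,0,-0.085,0,0,0]]'
python3 - <<'E'
from h import *
np.set_printoptions(precision=4,suppress=True)
ims=[]
for c in ['scene','side','wrist']:
    im,d=viewer.capture(c)
    cr={'scene':im[85:195,120:245],'side':im[90:200,180:305],'wrist':im[140:250,220:345]}[c]
    ims.append(cv2.resize(cr,(260,230),interpolation=cv2.INTER_CUBIC))
P=cloud('wrist',d)
for v in range(160,236,4): print(v,P[v,279],im[v,279,0])
print(models.tip_of('wrist','rocker_on')[:1])
cv2.imwrite('pics/c4.png',np.hstack(ims))
E
```

```text
time_s: 8.65
position: [0.4927, 0.269, 0.3017]
tcp_rot: [[-0.98, -0.201, -0.003], [-0.201, 0.98, -0.001], [0.003, 0.0, -1.0]]
force: [0.2, -0.2, -0.2]
opening: 0.005
grasp_force: 0.0
160 [0.4485 0.2614 0.1881] 179
164 [0.4518 0.2621 0.1894] 175
168 [0.4549 0.2627 0.1938] 95
172 [0.4585 0.2635 0.1922] 41
176 [0.4618 0.2641 0.1944] 43
180 [0.4629 0.2643 0.2097] 29
184 [0.4663 0.265  0.2093] 33
188 [0.4697 0.2657 0.2089] 33
192 [0.473  0.2664 0.2092] 32
196 [0.4766 0.2672 0.2086] 34
200 [0.4802 0.2679 0.2078] 32
204 [0.4837 0.2686 0.2079] 33
208 [0.4872 0.2694 0.2078] 43
212 [0.4905 0.27   0.2088] 148
216 [0.4936 0.2707 0.2102] 251
220 [0.4974 0.2715 0.2093] 247
224 [0.5009 0.2722 0.2096] 42
228 [0.5042 0.2728 0.2106] 37
232 [0.5103 0.2741 0.2033] 39
[{'xyz': [0.4948, 0.2685, 0.2122], 'p': 0.6}]
```

View pics/c4.png

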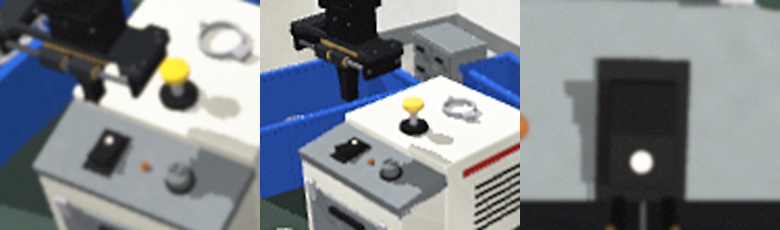

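Dot half is now down (dot moved back, half's slope changed by about 0.26 rad): extractor on. Next, over to the brush machine.

```bash
python3 -m jog '[[0,0.011,-0.05,0,0,0,0],[0,0.022,-0.1,0,0,0,2],[0,0.033,-0.15,0,0,0,4],[0,0.044,-0.2,0,0,0,6],[0,0.055,-0.25,0,0,0,8],[0,0.066,-0.3,0,0,0,10],[0,0.077,-0.35,0,0,0,12],[0,0.088,-0.4,0,0,0,13],[0,0.099,-0.45,0.015,0,0,13],[0,0.11,-0.495,0.03,0,0,13],[0,0.11,-0.495,0.03,0,0,13],[0,0.11,-0.495,0.03,0,0,13],[0,0.11,-0.495,0.03,0,0,13]]'
python3 - <<'E'
from h import *
np.set_printoptions(precision=4,suppress=True)
im,d=viewer.capture('wrist'); cv2.imwrite('pics/w5.png',im); P=cloud('wrist',d); s=bot.read_state(); print(s['position'],s['joint_positions'])
for t in ['start_top','stop_top']:
    for r in models.tip_of('wrist',t)[:2]: print(t,r['p'],np.array(r['xyz']),pix('wrist',r['xyz'])[0])
b,g,r=[im[...,k].astype(int) for k in range(3)]
for n,m in [('green',(g>1.6*r)&(g>90)&(g>1.3*b)),('red',(r>150)&(g<80)&(b<80))]:
    q=P[m&(P[...,2]>.06)&(P[...,2]<.1)]; print(n,len(q),q.mean(0),q.min(0),q.max(0))
    A=np.c_[q[:,:2],np.ones(len(q))]; print(np.linalg.lstsq(A,q[:,2],rcond=None)[0])
E
```

```text
time_s: 10.48
position: [0.486, -0.2365, 0.2727]
tcp_rot: [[-1.0, 0.023, -0.0], [0.023, 1.0, 0.0], [0.0, 0.0, -1.0]]
force: [-0.4, -0.1, 0.3]
opening: 0.006
grasp_force: 0.0
[ 0.4861 -0.2366  0.2729] [ -37.8033   21.0412   91.5212    0.0126   67.4306 -126.516 ]
start_top 0.68 [ 0.4529 -0.2362  0.0746] [277.2682 162.6475]
stop_top 0.68 [ 0.4555 -0.3204  0.082 ] [205.7717 167.1228]
green 510 [ 0.4562 -0.234   0.073 ] [ 0.4416 -0.2486  0.0696] [ 0.4702 -0.2195  0.0768]
[0.1588 0.0018 0.0009]
red 699 [ 0.4559 -0.3223  0.0801] [ 0.4393 -0.3396  0.0738] [ 0.4738 -0.3053  0.0842]
[ 0.1284 -0.044   0.0073]
```

View pics/w5.png

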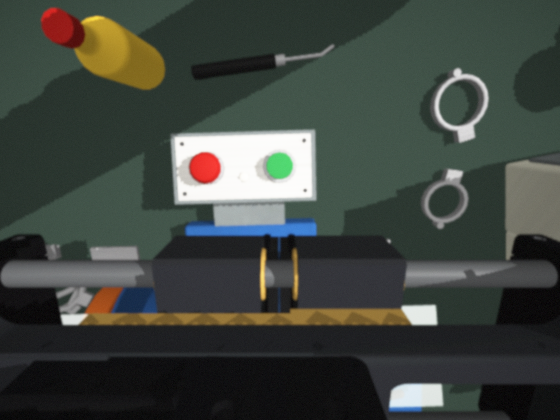

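```bash
python3 -m jog '[[0,0.02,0,0.02,0,-3,0],[0,0.0435,0,0.06,0,-6,0],[0,0.0435,0,0.1,0,-9.7,0],[0,0.0435,0,0.121,0,-9.7,0],[0,0.038,0.001,0.151,0,-9.7,0],[0,0.033,0.001,0.181,0,-9.7,0],[0,0.033,0.001,0.181,0,-9.7,0],[0,0.033,0.001,0.181,0,-9.7,0]]'
python3 - <<'E'
from h import *
np.set_printoptions(precision=4,suppress=True)
s=bot.read_state(); R=np.array(s['tcp_rot']); print(np.array(s['position'])+R[:,2]*.011, R[:,2], R.T@(np.array([.456,-.235,.073])-np.array(s['position'])-R[:,2]*.011))
ims=[]
for c in ['scene','side']:
    im,d=viewer.capture(c)
    cr={'scene':im[220:360,260:430],'side':im[200:340,230:400]}[c]
    ims.append(cv2.resize(cr,(380,313),interpolation=cv2.INTER_CUBIC))
cv2.imwrite('pics/c6.png',np.hstack(ims))
E
```

```text
time_s: 11.62
position: [0.4534, -0.2361, 0.0924]
tcp_rot: [[-0.985, 0.023, 0.169], [0.023, 1.0, -0.005], [-0.169, -0.001, -0.986]]
force: [-0.1, -0.2, 0.3]
opening: 0.004
grasp_force: 0.0
[ 0.4553 -0.2361  0.0815] [ 0.1693 -0.0047 -0.9856] [0.0008 0.0011 0.0085]
```

View pics/c6.png

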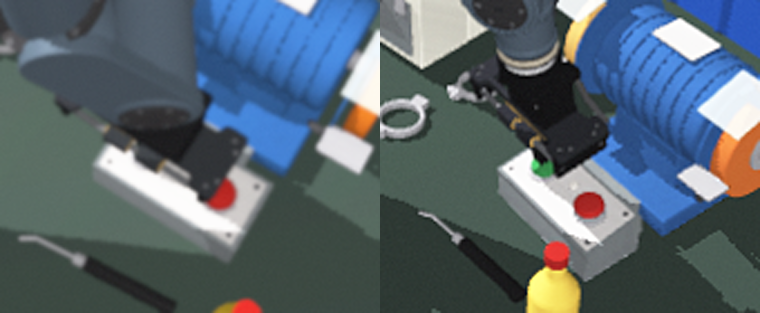

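The crops show the fingertips above the green button, with the red one and all bystanders clear of the gripper. I'll press along the tool axis: 8.5 mm gap plus 6 mm travel.

```bash
python3 -m jog '[[0,0,0,0.005,0,0,0],[0,0,0,0.009,0,0,0],[0,0,0,0.012,0,0,0],[0,0,0,0.015,0,0,0],[0,0,0,0.015,0,0,0]]'
```

```text
time_s: 12.35
position: [0.4557, -0.2364, 0.0778]
tcp_rot: [[-0.985, 0.024, 0.17], [0.024, 1.0, -0.005], [-0.17, -0.001, -0.986]]
force: [-1.9, 0.8, 12.7]
opening: 0.001
grasp_force: 6.3
```

```bash
python3 -m jog '[[0,0,0,0.001,0,0,0],[0,0,0,0.001,0,0,0]]'; python3 -m jog '[[0,0,0,-0.005,0,0,0],[0,0,0,-0.012,0,0,0],[0,0,0,-0.03,0,0,0],[0,0,0,-0.07,0,0,0],[0,0,0,-0.12,0,0,0],[0,0,0,-0.17,0,0,0],[0,0,0,-0.17,0,0,0],[0,0,0,-0.17,0,0,0],[0,0,0,-0.17,0,0,0]]'
python3 - <<'E'
from h import *
np.set_printoptions(precision=4,suppress=True)
for c in ['scene','side']:
    im,d=viewer.capture(c); cv2.imwrite(f'pics/{c}9.png',im)
    for t in ['start_top','stop_top','shaker_top','rocker_on','knife','oil_bottle','mug','casting_a']:
        for r in models.tip_of(c,t)[:3]: print(c,t,round(r['p'],2),np.array(r['xyz']))
    if c=='side': a=im
cv2.imwrite('pics/c9.png',cv2.resize(a,(784,588)))
E
```

```text
time_s: 12.6
position: [0.4558, -0.2364, 0.0777]
tcp_rot: [[-0.985, 0.024, 0.17], [0.023, 1.0, -0.005], [-0.17, -0.001, -0.985]]
force: [-4.5, 0.8, 20.9]
opening: 0.007
grasp_force: 10.6
time_s: 13.72
position: [0.4263, -0.2346, 0.2416]
tcp_rot: [[-0.986, 0.024, 0.166], [0.024, 1.0, -0.001], [-0.166, 0.003, -0.986]]
force: [-0.3, 0.2, -0.0]
opening: 0.004
grasp_force: 0.0
scene start_top 0.57 [ 0.5197  0.0066 -0.0003]
scene start_top 0.53 [ 0.4576 -0.2382  0.0691]
scene stop_top 0.69 [ 0.4573 -0.324   0.0826]
scene knife 0.96 [ 0.3298 -0.2449  0.001 ]
scene oil_bottle 0.88 [ 0.3289 -0.4116 -0.0016]
scene mug 0.91 [ 0.3237  0.228  -0.0018]
scene mug 0.74 [ 0.4584 -0.2401  0.0697]
scene casting_a 0.82 [0.6949 0.2485 0.2184]
scene casting_a 0.57 [ 0.3838  0.0091 -0.0006]
scene casting_a 0.38 [ 0.5222  0.0054 -0.003 ]
side start_top 0.48 [ 0.4587 -0.231   0.0663]
side stop_top 0.46 [ 0.4613 -0.3238  0.08  ]
side shaker_top 0.33 [ 0.3827  0.0135 -0.0021]
side rocker_on 0.64 [0.4985 0.2697 0.2091]
side knife 0.58 [ 0.3332 -0.2464 -0.0005]
side oil_bottle 0.65 [ 0.3264 -0.4107  0.0048]
side mug 0.56 [0.3236 0.2314 0.0038]
side mug 0.53 [ 0.4618 -0.3266  0.0822]
side casting_a 0.54 [ 0.5221  0.0082 -0.0001]
side casting_a 0.47 [0.3835 0.0112 0.0013]
```

View pics/c9.png

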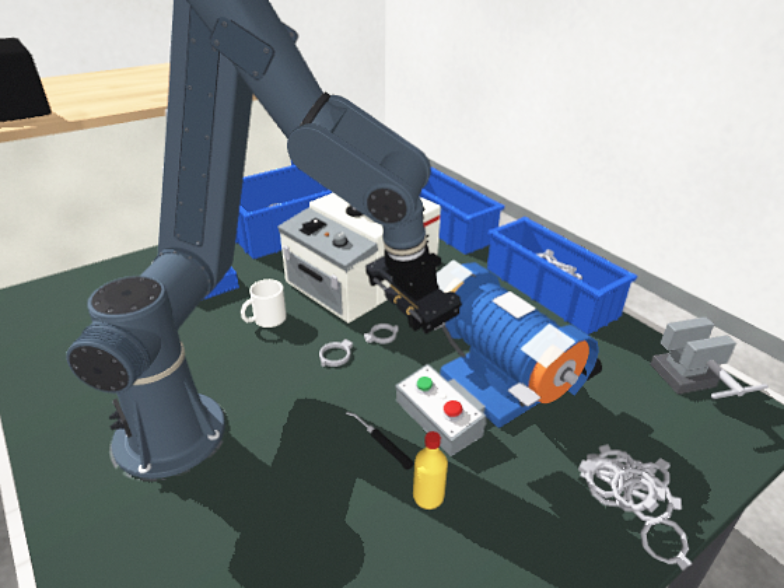

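The picture shows both buttons up (green at (425,383), red at (453,408)), the bystanders in place and the arm clear. Handing in.

```bash
python3 -c "from rig import workorder; print(workorder.hand_in())"
```

```text
the job is handed in; nothing more can be done
None
```

The job is handed in: I pushed the shaker knob to its stop and it sprang back, pressed the rocker to on, then pressed the start button to its stop and let it go; the red stop button was not touched, nothing on the bench or the extractor appears to have moved, and it took about 14 s.

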